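Shut the red valve under the sliding cover

TASK

Before the vacuum trap is changed, its line must be shut off at the blue valve box: slide the cover of the box sideways along its track all the way to the stop at the other end, without lifting it, so that both valve handles are uncovered. Then push the red handle clockwise through its quarter turn until it is fully shut against its stop. Only push, with closed fingertips or the outside of the fingers; leave the cover open, and leave the blue handle and everything else on the bench as they are.

Things in the scene. Friction and masses are not known exactly. Their poses are not given: they have to be found in the camera images.
- valve_box: low blue box fixed to the bench, 258 (x) x 284 (y) x 66 mm high; origin at the centre of its underside. Its x points away from the robot, its y to the left, turned up to 0.35 rad. The cover slides along y at 56 mm height between dark side guides (inner faces at x +-121) and end stops (inner faces at y +-132), all 66 mm high. Brass hose ends stick out 32 mm from its left face.
- well (a point): centre of the floor of the open well in the left half of the box (box x 0, y +62.5), 13 mm above the bench. The well is 220 (x) x 105 (y) mm, its rim 56 mm above the bench; it holds two brass valves side by side along x; the brass under the handles' swing reaches no higher than 25 mm above the bench, 32 mm within 23 mm of a pivot. The right half of the box is a plain deck, 56 mm high.
- cover: loose aluminium plate, about 0.4 kg, 236 (x) x 125 (y) x 5 mm, origin at the centre of its underside, axes as the box's. At the start it covers the well (centre at box y about +60); against the far stop its centre is at box y -69. Slides with about 2 to 6 N if pushed near the middle of its bar; only its weight holds it down.
- bar (a point): centre of the top of the cover's black push bar, 23 mm above the plate's underside, 79 mm above the bench, over the plate's middle. The bar is 100 (x) x 12 (y) mm and stands 18 mm up from the plate; push on its +y face.
- red_handle (a joint): turn of the red handle about the vertical, rad: 0 = open (handle points to the box's +y, along its pipe), grows clockwise seen from above, 1.571 = shut (points to the box's +x, away from the robot, at its stop). Starts within 0 to 0.3. Stiff: about 0.1 N m, 2.5 N at 40 mm from the pivot; it stays where it is left.
- red_pivot (a point): point on the red handle's turning axis at mid height of the handle, 44 mm above the bench. It lies in the well at box y +30 and box x either -47.5 (nearer the robot) or +47.5 mm; the blue one takes the other place.
- red_tip (a point): point on the centre line of the red handle's bar, 50 mm out from the pivot. The bar is 12 mm wide, 12 mm high (38 to 50 mm above the bench) and ends 52 mm from the pivot; its round hub has 9 mm radius.
- blue_pivot (a point): as red_pivot, for the blue handle, which is equal in shape and starts 0 to 0.3 rad from open.
- blue_tip (a point): as red_tip, for the blue handle; it must not be moved.
- spare_bottle: white plastic sample bottle, 48 mm wide, 112 mm high, standing right of the box; origin under its centre. Leave alone.
- tape_roll: roll of beige tape lying flat, 68 mm across, 19 mm high, right of the box. Leave alone.
- beaker: clear glass beaker, 70 mm across, 92 mm high, standing at the left front of the box; origin under its centre. Leave alone. Left of it and behind it stands a large shaker with a blue basket of bottles, up to 0.3 m high (x beyond 0.42, y 0.17 to 0.65): pass above or in front of it.
- bottle_cap: white bottle cap, 23 mm across, 17 mm high, standing between the two hose ends left of the box. Leave alone.

How it is judged:
On the way, in this order (a step that is already met when the one before it is completed fails the run):
1. the cover has been slid to the far end and lies flat on its track (y of cover in the frame of valve_box below -0.053 m and z of cover in the frame of valve_box between 0.05 and 0.062 m and angle between cover's own z axis and vertical below 0.06 rad), for 0.2 s.
2. the red handle is shut (value of joint red_handle above 1.45 rad), for 0.2 s.
At the end, for the whole second after the job is handed in: the cover lies flat on its track within 16 mm of the far stop, the red handle is turned at least 1.45 rad (within 7 degrees of its stop), the blue handle's tip is within 12 mm of where it was, and all is at rest (all of step 1 and value of joint red_handle above 1.45 rad and distance of blue_tip from where it was at the start of the episode below 0.012 m and linear speed of cover below 0.01 m/s and velocity of joint red_handle below 0.05 rad/s); the robot touches nothing.
It fails at once if the cover is lifted more than 10 mm off its track or tipped more than 0.15 rad (z of cover in the frame of valve_box above 0.066 m or angle between cover's own z axis and vertical above 0.15 rad).
It fails at once if the blue handle is turned (its tip moved more than 12 mm) (distance of blue_tip from where it was at the start of the episode above 0.012 m).
It fails at once if a bystander is moved more than 20 mm or lifted (distance of any of spare_bottle, tape_roll, beaker, bottle_cap from where it was at the start of the episode above 0.02 m).
It fails at once if the bottle or the beaker is tipped (angle between any of spare_bottle, beaker's own z axis and vertical above 0.3 rad).
It also fails if it takes over 45 s, if anything falls off the work surface, if the arm or the gripper's body presses on something with over 40 N, if the wrist force passes 120 N, or if a joint passes its speed limit or range.

ROBOT

A 6-joint arm with a two-finger parallel gripper is mounted at the origin on a cart in front of the work surface, level with it; the furniture and walls round the work are solid. World frame = base frame: x ahead of the robot, y to its left, z up, the work surface at z = 0. Lengths are in m, angles in rad, forces in N, time in s.
With the tool pointing down it reaches from about 0.375 to 0.825 m from the base axis. Payload 5.5 kg.
Tool frame: the origin (TCP) lies midway between the tips of the shut fingers; the grasp point (between the pads) lies 19 mm behind it; z points along the fingers, y is the line along which they close (so a half turn about z gives the same grasp; the last joint's range is limited). The gripper opens to 85 mm and grips with 20 to 120 N. Pads are 22 mm wide; open, the fingers measure 114 mm over their backs; the gripper's body (76 mm by 85 mm) begins 54 mm behind the grasp point. The pads swing forward as they close: fully open they stand 13 mm farther back than shut.
Start: joints at [1.136, 0.314, -0.047, 1.21, 0, 1.571], TCP at [0.253, 0.544, 0.197] pointing down, gripper open.
Joint ranges: [-2.67, 2.67], [-0.69, 1.73], [-1.03, 1.25], [-2.08, 2.16], [-1.42, 1.45], [-3.14, 3.14]. Speed limits (rad/s): [2.39, 2.39, 3.01, 3.14, 3.14, 3.14].

INTERFACE

Orientations are given as a 3x3 rotation matrix whose columns are the frame's x, y, z axes.
In Python, from plant import ctrl gives the robot as it stands.
- The arm moves only by the tool play_rows, never from a script. Its arguments are lists of equal length, an entry for each row: "xyz": the shift along the tool's x, y, z in cm, a list of three; "angular": the turn, a rotation vector about the tool's x, y, z in rad, a list of three. In form: {"xyz": [[tx, ty, tz], ...], "angular": [[wx, wy, wz], ...]}. A call has 1 to 8 rows; each row is the pose to reach, as a shift and turn from the pose commanded when the call began, along the tool's axes at that moment; what a row does not reach only later rows make up. A row lasts 1/10 s, in which the tool goes at most 50 mm and 8.59 degrees, less where a joint would pass 70% of its speed; a pose out of reach is approached as far as the arm can. A call with a gripper value outside its range is refused whole. "fingers" is the finger opening in cm, from 0 to 8.54, set as the call begins (left out, the last holds). The fingers move at their own pace and stop on an object; "newtons" is the grip in N (left out, the last holds). Time passes only in rows, so rows that repeat a pose let the fingers close. It gives the time, the measured TCP pose, the force, the opening and the grip force at its end, in the units of the state.
- ctrl.state(): the state, without advancing time (a new reading comes with each control period).
- ctrl.camera(name): name is "side" or "top" or "wrist"; returns a dict with "color" (420x560x3 uint8, red, green, blue), "fx", "fy", "cx", "cy" (pixels), "distortion" ([k1, k2, p1, p2, k3] as OpenCV has them; the pictures are not rectified), "world_to_cam" (4x4, takes a point from world to camera coordinates). Camera axes: x right, y up, looking along -z (the intrinsics and any distortion apply to the point x, -y, -z); pixel columns grow to the right and rows downward; lengths in m; the calibration is good to about 2 mm. A picture is of the moment at which its call begins. There is no depth.
- ctrl.job_done(): hands the job in; it is judged then, once.
The state is a dict: "clock": time; "joint_pos": joint angles; "qvel": joint speeds; "joint_torque": joint torques, N m; "ee_pos": TCP position; "orientation": TCP orientation; "ft_force": force on the tool from outside, world axes, zero at the start; "moment": the same for the moment, N m; "gripper_width": finger opening in m; "grasp_force": force on a finger pad.
Only numpy, scipy, OpenCV 4.12 (cv2) and the standard library are available. Lean on these libraries where they do the work, as an engineer would, in place of code of your own. Each camera call takes 0.05 s, during which the arm holds its last target. There are 200 camera calls.

## Working session

There is one attempt and no reset: what is moved stays moved. The work goes in short steps, Python scripts to look and compute and a tool call to move; the robot and the scene stay as the last step left them, time stands still between calls to the robot, and variables do not carry over. Pictures are saved under pics/ and viewed, at most 14 in all, crops included, and the job is handed in when it is done.

Besides the shell and the picture viewer there is one more tool, called after "Emit:" as name(argument=value, ...) on one line, values as JSON. play_rows: Moves the arm, as the interface text tells. Its arguments: {"type":"object","properties":{"xyz":{"type":"array","items":{"type":"array","items":{"type":"number"}}},"angular":{"type":"array","items":{"type":"array","items":{"type":"number"}}},"fingers":{"type":"number"},"newtons":{"type":"number"}},"required":["xyz","angular"]}

```bash
mkdir -p pics
python3 - <<'E'
from plant import ctrl
import cv2,pickle
d={}
for n in ("top","side"):
    c=ctrl.camera(n); d[n]=c
    cv2.imwrite(f"pics/{n}0.png",cv2.resize(c["color"][:,:,::-1],(800,600),interpolation=cv2.INTER_CUBIC))
    print(n,c["fx"],c["cx"],c["cy"],c["distortion"],c["world_to_cam"])
pickle.dump(d,open("c0.pkl","wb"))
s=ctrl.state();print(s["clock"],s["ee_pos"],s["orientation"],s["gripper_width"])
E
```

```text
top 474.5313475615059 280.11435494792767 208.2479417518661 [-0.12319713  0.          0.          0.          0.        ] [[-0.01536749 -0.99984062  0.00908661 -0.06471202]
 [ 0.99807206 -0.0147925   0.06027718 -0.53923061]
 [-0.06013316  0.0099954   0.99814032 -1.25261032]
 [ 0.          0.          0.          1.        ]]
side 453.2865849733432 282.0228172768905 208.5057110374037 [-0.06573217  0.          0.          0.          0.        ] [[ 0.04717135 -0.99883791 -0.00988356 -0.10525908]
 [ 0.87895162  0.03680458  0.47548866 -0.49452321]
 [-0.47457234 -0.03111661  0.87966633 -0.96692106]
 [ 0.          0.          0.          1.        ]]
0.1 [0.25250437 0.54366583 0.1958326 ] [[-9.06948907e-01  4.21240153e-01 -6.42224427e-04]
 [ 4.21240643e-01  9.06947871e-01 -1.37085773e-03]
 [ 5.00375829e-06 -1.51382895e-03 -9.99998854e-01]] 0.08539581087700313
```

View pics/top0.png

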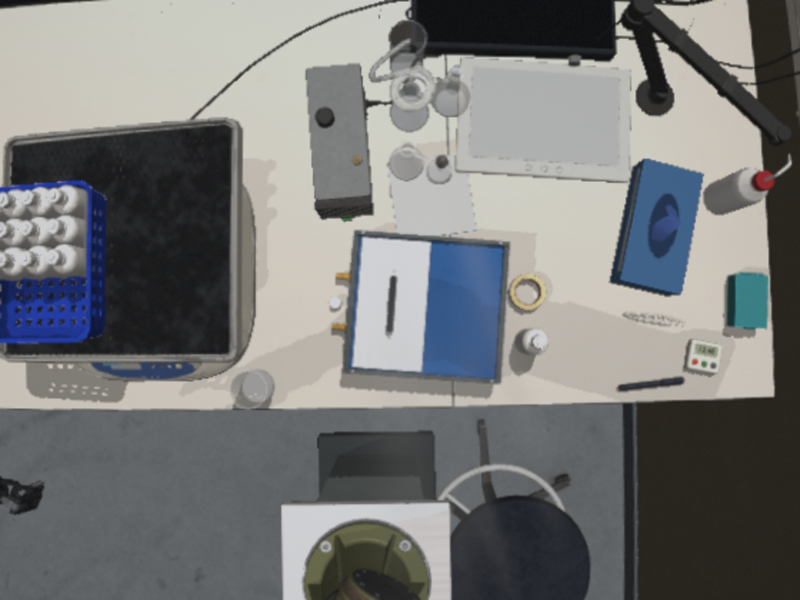

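View pics/side0.png

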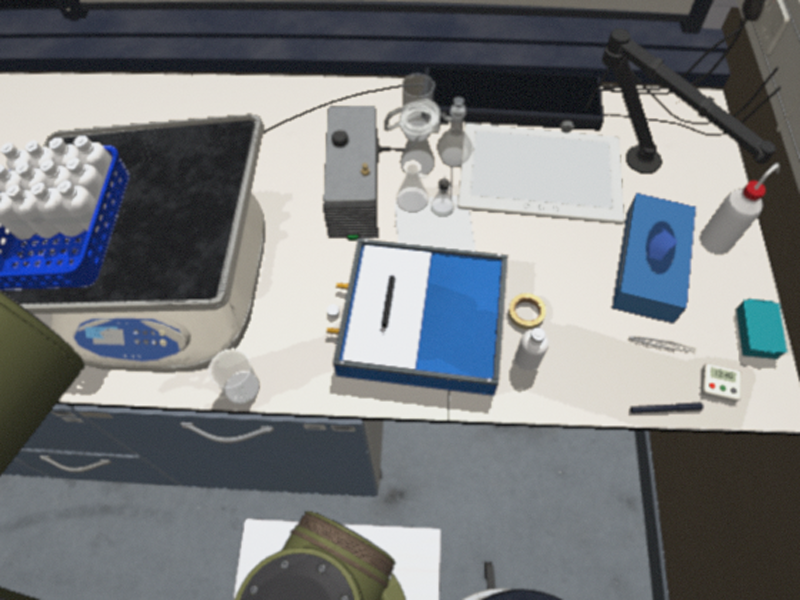

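Top view: the box's rim corners are near (357,232), (509,241), (500,382) and (345,378), with the bar from (393,277) to (389,334). The beaker is at (252,388), clear of the box. I'll enlarge the box area next.

```bash
cat > h.py <<'E'
import numpy as np, cv2
def ray(c,u,v,z):
    K=np.array([[c["fx"],0,c["cx"]],[0,c["fy"],c["cy"]],[0,0,1]])
    p=cv2.undistortPoints(np.array([[[u,v]]],float),K,np.array(c["distortion"]))[0,0]
    T=c["world_to_cam"];R=T[:3,:3];o=-R.T@T[:3,3]
    d=R.T@np.array([p[0],-p[1],-1]);return o+d*(z-o[2])/d[2]
def proj(c,P):
    K=np.array([[c["fx"],0,c["cx"]],[0,c["fy"],c["cy"]],[0,0,1]])
    T=c["world_to_cam"];q=(T[:3,:3]@np.atleast_2d(P).T).T+T[:3,3]
    q=q*[1,-1,-1]
    return cv2.projectPoints(q,np.zeros(3),np.zeros(3),K,np.array(c["distortion"]))[0][:,0]
E
python3 - <<'E'
import pickle,cv2
d=pickle.load(open("c0.pkl","rb"))
im=d["top"]["color"][150:280,220:393,::-1]
cv2.imwrite("pics/topcrop.png",cv2.resize(im,(173*4,130*4),interpolation=cv2.INTER_CUBIC))
E
```

```text
(no output)
```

View pics/topcrop.png

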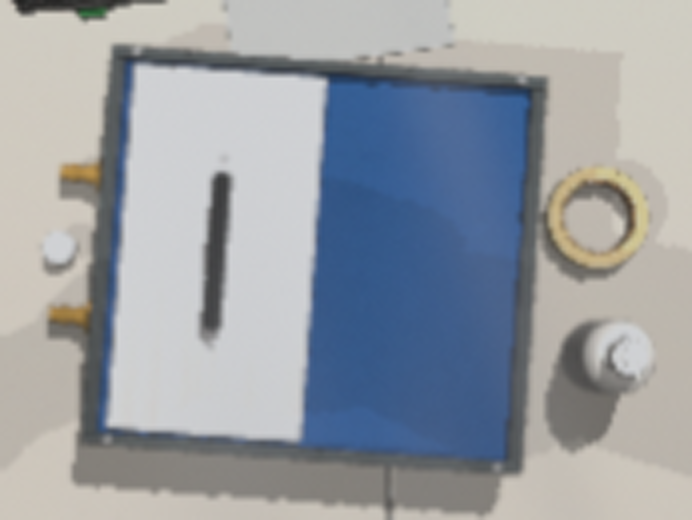

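The crop gives outer rim corners (114,46), (547,78), (521,470), (83,440), with the bar from (222,172) to (210,334).

Run:
```python
import pickle,numpy as np
from h import *
from plant import ctrl
d=pickle.load(open("c0.pkl","rb"));c=d["top"]
f=lambda x,y,z:ray(c,(x+.5)/4-.5+220,(y+.5)/4-.5+150,z)
C=[f(*p,.066) for p in [(114,46),(547,78),(521,470),(83,440)]]
print(np.round(C,4))
ctr=np.mean(C,0);ex=(C[0]+C[1]-C[2]-C[3]);ey=(C[0]+C[3]-C[1]-C[2])
print("size",np.linalg.norm(ex)/2,np.linalg.norm(ey)/2)
a1=np.arctan2(-ex[0]*0+ex[1],ex[0]);a2=np.arctan2(-ey[0],ey[1]);print("ctr",ctr,a1,a2)
b=(f(222,172,.079)+f(210,334,.079))/2;print("bar",b)
th=(a1+a2)/2;R=np.array([[np.cos(th),-np.sin(th)],[np.sin(th),np.cos(th)]]);print("bar in box",R.T@(b-ctr)[:2])
# cross-check in side
Q=np.array([[.129,.142],[.129,-.142],[-.129,-.142],[-.129,.142]])@R.T+ctr[:2]
print(proj(d["side"],np.c_[Q,np.full(4,.066)])*800/560)
print(proj(c,np.c_[Q,np.full(4,.066)])*800/560)
print("bottle",ray(c,533/800*560,338/800*560,.112),"beaker",ray(c,258*.7,382*.7,.092))
```

```text
[[ 0.6586  0.0086  0.066 ]
 [ 0.6341 -0.272   0.066 ]
 [ 0.3812 -0.249   0.066 ]
 [ 0.4051  0.0313  0.066 ]]
size 0.2542257149943194 0.281491250608469
ctr [ 0.51975599 -0.12028392  0.066     ] -0.08994644255747858 -0.0861768556474502
bar [ 0.52302326 -0.05555663  0.079     ]
bar in box [-0.00243801  0.06476383]
[[358.1530461  235.44035361]
 [508.70366622 251.84060802]
 [499.73056063 381.19187169]
 [332.82861198 360.72479334]]
[[353.76887894 229.03901498]
 [509.67825238 240.67609226]
 [500.59833931 382.95489363]
 [342.72607472 371.66143085]]
bottle [ 0.45854697 -0.30153479  0.112     ] beaker [0.38860739 0.17999167 0.092     ]
```

Emit:
play_rows(xyz=[[0,0,-2],[-2,-2.5,-4],[-5,-6,-4.5],[-8,-10,-4.5],[-11,-13.5,-4.5],[-14,-17,-4.5],[-17,-20.5,-4.5],[-19.4,-23.4,-4.5]], angular=[[0,0,0.14],[0,0,0.28],[0,0,0.42],[0,0,0.56],[0,0,0.7],[0,0,0.84],[0,0,0.98],[0,0,1.12]], fingers=0)

```text
clock: 0.9
ee_pos: [0.33, 0.2479, 0.2414]
orientation: [[-0.01, 1.0, -0.0], [1.0, 0.01, -0.001], [-0.001, -0.0, -1.0]]
ft_force: [0.1, 0.3, -0.4]
gripper_width: 0.0002
grasp_force: 0.0
```

```bash
cat >> h.py <<'E'
TH=-0.088; CTR=np.array([0.5198,-0.1203])
EX=np.array([np.cos(TH),np.sin(TH),0]);EY=np.array([-np.sin(TH),np.cos(TH),0])
def box(x,y,z): return np.r_[CTR,0]+EX*x+EY*y+np.array([0,0,z])
def tobox(p): q=np.array(p)-np.r_[CTR,0]; return np.array([q@EX,q@EY,q[2]])
def delta(s,P,align=True):
    from scipy.spatial.transform import Rotation as Ro
    R=np.array(s["orientation"]);Rt=np.c_[EY,EX,[0,0,-1]]
    return (np.round(R.T@(np.array(P)-s["ee_pos"])*100,2),np.round(Ro.from_matrix(R.T@Rt).as_rotvec(),3))
def show(s): print(round(s["clock"],2),"box",np.round(tobox(s["ee_pos"])*1000,1),"w",np.round(s["ee_pos"],4),"F",np.round(s["ft_force"],1),"q",np.round(s["joint_pos"],2),"g",round(s["gripper_width"],4))
E
python3 -c "
from h import *
from plant import ctrl
s=ctrl.state();show(s)
print(delta(s,[.36,.1,.24]),delta(s,box(0,.105,.15)))"
```

```text
0.9 box [-221.4  350.1  241.4] w [0.33   0.2479 0.2414] F [ 0.1  0.3 -0.4] q [ 0.64 -0.06 -0.37  1.26 -0.    2.21] g 0.0002
(array([-14.82,   2.85,   0.15]), array([-0.   ,  0.001,  0.098])) (array([-26.55,  19.64,   9.15]), array([-0.   ,  0.001,  0.098]))
```

Emit:
play_rows(xyz=[[-4,0.7,0],[-8,1.5,0],[-12,2.2,0],[-16,4,0],[-19.5,7.5,0],[-22.5,11.5,2],[-25,15.5,5],[-26.5,19.6,9.1]], angular=[[0,0,0.02],[0,0,0.04],[0,0,0.06],[0,0,0.08],[0,0,0.098],[0,0,0.098],[0,0,0.098],[0,0,0.098]])

```text
clock: 1.7
ee_pos: [0.5192, -0.0086, 0.1634]
orientation: [[0.084, 0.996, 0.003], [0.996, -0.084, -0.0], [-0.0, 0.003, -1.0]]
ft_force: [0.5, 1.2, 0.1]
gripper_width: -0.0002
grasp_force: 0.0
```

```bash
python3 -c "
from h import *
from plant import ctrl
s=ctrl.state();show(s)
print(delta(s,box(-.001,.105,.068)))
c=ctrl.camera('wrist');cv2.imwrite('pics/w1.png',c['color'][:,:,::-1])
b=[proj(c,box(x,y,.079))[0] for x in(-.05,.05) for y in (.059,.071)];print(np.round(b))
print(np.round([proj(c,box(x,.0,.066))[0] for x in(-.129,.129)]))"
```

```text
1.7 box [-10.4 111.2 163.4] w [ 0.5192 -0.0086  0.1634] F [0.5 1.2 0.1] q [-0.02  0.18 -0.3   1.09 -0.    1.64] g -0.0002
(array([-0.62,  0.91,  9.54]), array([0.003, 0.   , 0.004]))
[[241. 251.]
 [240. 240.]
 [344. 251.]
 [345. 240.]]
[[172. 295.]
 [411. 295.]]
```

View pics/w1.png

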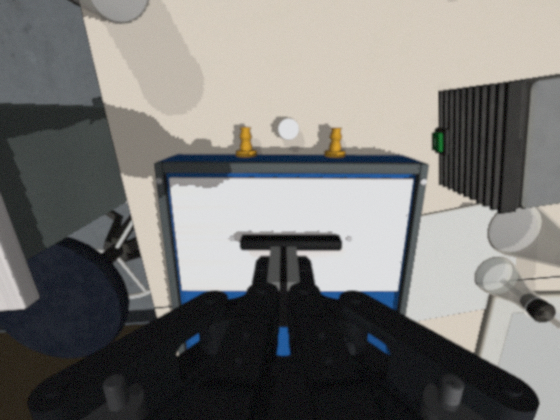

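Wrist view: the bar's top spans columns 240–342 and rows 236–249, within about 2 mm of the prediction. Now I'll descend beside its +y face.

Emit:
play_rows(xyz=[[0,0,0],[0,0,1.5],[0,0,3.5],[0,0,5.5],[0,0,7],[0,0,7.5],[0,0,7.5],[0,0,7.5]], angular=[[0,0,0],[0,0,0],[0,0,0],[0,0,0],[0,0,0],[0,0,0],[0,0,0],[0,0,0]])

```text
clock: 2.55
ee_pos: [0.5174, -0.0061, 0.0897]
orientation: [[0.081, 0.997, 0.002], [0.997, -0.081, 0.0], [0.0, 0.002, -1.0]]
ft_force: [-0.0, -0.0, -0.4]
gripper_width: 0.0004
grasp_force: 0.0
```

```bash
python3 -c "
from h import *
from plant import ctrl
s=ctrl.state();show(s)
print(delta(s,box(-.001,.09,.068)))
c=ctrl.camera('side');cv2.imwrite('pics/s2.png',cv2.resize(c['color'][140:300,200:400,::-1],(800,640)[:1]+(600,)))"
```

```text
2.55 box [-12.4 113.5  89.7] w [ 0.5174 -0.0061  0.0897] F [-0.  -0.  -0.4] q [-0.01  0.23 -0.41  0.93  0.    1.64] g 0.0004
(array([-2.36,  1.13,  2.17]), array([ 0.002, -0.   ,  0.006]))
```

Emit:
play_rows(xyz=[[-0.5,0.3,0.5],[-1,0.7,1],[-1.5,1.1,1.5],[-1.8,1.1,1.9],[-1.8,1.1,2.2],[-1.8,1.1,2.2],[-1.8,1.1,2.2]], angular=[[0,0,0.006],[0,0,0.006],[0,0,0.006],[0,0,0.006],[0,0,0.006],[0,0,0.006],[0,0,0.006]])

```text
clock: 3.3
ee_pos: [0.5262, -0.0252, 0.0663]
orientation: [[0.088, 0.996, -0.0], [0.996, -0.088, 0.0], [0.0, -0.0, -1.0]]
ft_force: [-1.2, -0.6, 0.2]
gripper_width: -0.0
grasp_force: 0.0
```

```bash
python3 -c "
from h import *
from plant import ctrl
s=ctrl.state();show(s)
print(delta(s,box(-.001,.09,.068)))"
```

```text
3.3 box [-2.  95.3 66.3] w [ 0.5262 -0.0252  0.0663] F [-1.2 -0.6  0.2] q [-0.05  0.27 -0.42  0.88  0.    1.61] g -0.0
(array([-0.53,  0.1 , -0.17]), array([-0., -0.,  0.]))
```

Emit:
play_rows(xyz=[[-0.5,0,-0.1],[-1,0,-0.1],[-1.7,0,-0.1],[-2.5,0,-0.1],[-3.3,0,-0.1],[-4.1,0,-0.1],[-4.8,0,-0.1],[-5,0,-0.1]], angular=[[0,0,0],[0,0,0],[0,0,0],[0,0,0],[0,0,0],[0,0,0],[0,0,0],[0,0,0]])

```text
clock: 4.1
ee_pos: [0.5219, -0.076, 0.0674]
orientation: [[0.089, 0.996, 0.0], [0.996, -0.089, -0.0], [-0.0, 0.0, -1.0]]
ft_force: [0.4, 0.2, 0.3]
gripper_width: 0.0003
grasp_force: 0.0
```

```bash
python3 -c "
from h import *
from plant import ctrl
s=ctrl.state();show(s)
c=ctrl.camera('top');cv2.imwrite('pics/t3.png',cv2.resize(c['color'][150:280,220:393,::-1],(692,520),interpolation=cv2.INTER_CUBIC))"
```

```text
4.1 box [-1.8 44.3 67.4] w [ 0.5219 -0.076   0.0674] F [0.4 0.2 0.3] q [-0.14  0.27 -0.42  0.88 -0.    1.52] g 0.0003
```

View pics/t3.png

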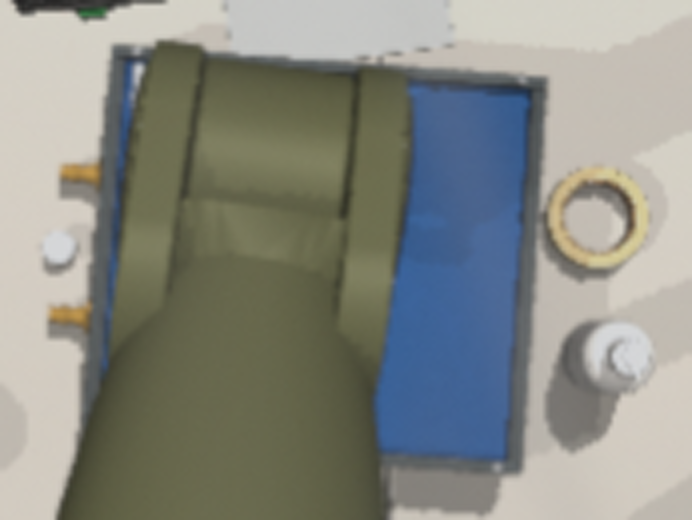

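The arm hides the cover in this view, apart from a light patch at (137,75), so I'll check with the wrist camera.

```bash
python3 -c "
from h import *
from plant import ctrl
c=ctrl.camera('wrist');cv2.imwrite('pics/w4.png',c['color'][:,:,::-1])
for y in (.062,.03): print(np.round([proj(c,box(x,y,.044))[0] for x in(-.0475,.0475)]))
print(np.round([proj(c,box(x,.082,.044))[0] for x in(-.0475,.0475)]))"
```

```text
[[217. 200.]
 [352. 200.]]
[[220. 242.]
 [349. 242.]]
[[215. 172.]
 [354. 172.]]
```

View pics/w4.png

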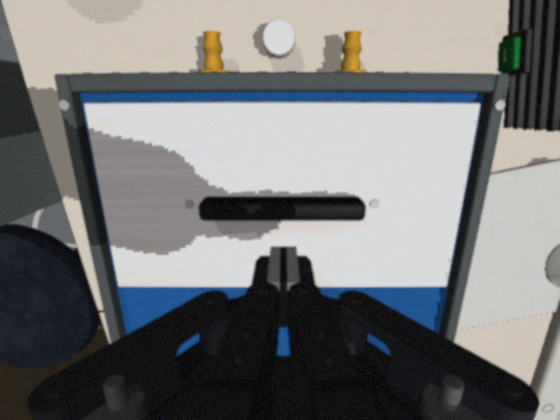

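The bar is still at row 208 and the cover hasn't moved, though the TCP reads as past it. I'll check the geometry before moving again.

```bash
python3 -c "
from h import *
from plant import ctrl
s=ctrl.state();show(s)
c=ctrl.camera('wrist');T=c['world_to_cam'];print('cam box',tobox(-T[:3,:3].T@T[:3,3]),'axis',-T[2,:3])
print('tcp',proj(c,s['ee_pos']))
for z in (.061,.079): print(z,np.round([proj(c,box(x,y,z))[0] for x in(-.05,.05) for y in (.059,.071)]))
print('stop inner',proj(c,box(0,.132,.066)),'corners rim',proj(c,box(-.129,.142,.066)),proj(c,box(.129,.142,.066)))
for n,u,v in(('bar',282,203),('edge-',282,287),('edge+',282,101)):
  print(n,tobox(ray(c,u,v,.079 if n=='bar' else .061)))
"
```

```text
4.2 box [-1.8 44.9 67.4] w [ 0.5219 -0.0754  0.0674] F [-0.4 -0.4  0.7] q [-0.14  0.27 -0.42  0.88  0.    1.52] g -0.0
cam box [-0.00060613  0.1222883   0.24496059] axis [-0.02770374 -0.29858016 -0.95398239]
tcp [[281.56308198 236.61490282]]
0.061 [[208. 213.]
 [207. 195.]
 [361. 213.]
 [362. 195.]]
0.079 [[201. 223.]
 [199. 203.]
 [368. 222.]
 [370. 203.]]
stop inner [[284.26168194  93.5733072 ]] corners rim [[55.8130181  76.87287422]] [[513.0260982   75.82880512]]
bar [-0.00141751  0.07121101  0.079     ]
edge- [-0.00170253  0.00316585  0.061     ]
edge+ [-0.00131132  0.12817068  0.061     ]
```

```bash
python3 -c "
from h import *
from plant import ctrl
s=ctrl.state();c=ctrl.camera('wrist')
cv2.imwrite('pics/w5.png',cv2.resize(c['color'][190:310,210:360,::-1],(750,600),interpolation=cv2.INTER_CUBIC))
for z in (.06,.07,.08,.09,.1,.11): print(z,[np.round(proj(c,box(-.0018,y,z))[0]) for y in (.034,.045,.056)])
"
```

```text
0.06 [array([282., 247.]), array([282., 232.]), array([282., 217.])]
0.07 [array([282., 254.]), array([282., 238.]), array([282., 222.])]
0.08 [array([282., 261.]), array([282., 245.]), array([281., 228.])]
0.09 [array([281., 270.]), array([281., 253.]), array([281., 235.])]
0.1 [array([281., 279.]), array([281., 261.]), array([281., 242.])]
0.11 [array([281., 289.]), array([281., 270.]), array([281., 251.])]
```

View pics/w5.png

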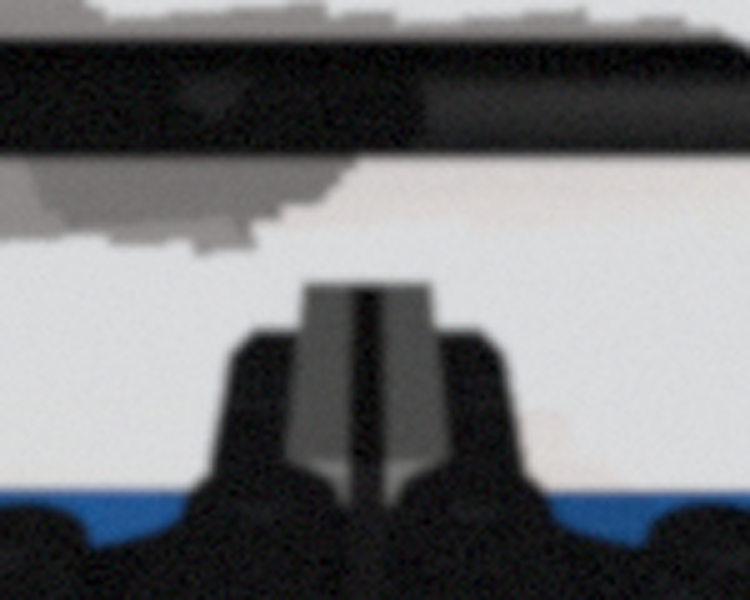

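The fingertips' front edge is at crop (368,285), i.e. image (283,247). That's about 25 px from where a tip at the reported TCP would appear, so the real tip seems to sit higher and passed over the bar. I'll find its height by lowering gently onto the plate.

Emit:
play_rows(xyz=[[0,0,0.2],[0,0,0.4],[0,0,0.5],[0,0,0.5]], angular=[[0,0,0],[0,0,0],[0,0,0],[0,0,0]])

```text
clock: 4.7
ee_pos: [0.5218, -0.0749, 0.0622]
orientation: [[0.088, 0.996, -0.0], [0.996, -0.088, 0.0], [0.0, -0.0, -1.0]]
ft_force: [-0.0, 0.2, -0.2]
gripper_width: 0.0001
grasp_force: 0.0
```

Emit:
play_rows(xyz=[[0,0,0.15],[0,0,0.3],[0,0,0.4],[0,0,0.4]], angular=[[0,0,0],[0,0,0],[0,0,0],[0,0,0]])

```text
clock: 5.1
ee_pos: [0.5218, -0.0751, 0.0582]
orientation: [[0.088, 0.996, -0.0], [0.996, -0.088, 0.0], [0.0, -0.0, -1.0]]
ft_force: [0.5, -0.6, -0.0]
gripper_width: 0.0003
grasp_force: 0.0
```

Emit:
play_rows(xyz=[[0,0,0.15],[0,0,0.3],[0,0,0.4],[0,0,0.4]], angular=[[0,0,0],[0,0,0],[0,0,0],[0,0,0]])

```text
clock: 5.5
ee_pos: [0.5218, -0.0751, 0.0542]
orientation: [[0.088, 0.996, -0.0], [0.996, -0.088, 0.0], [0.0, -0.0, -1.0]]
ft_force: [-0.1, 0.9, 0.3]
gripper_width: -0.0001
grasp_force: 0.0
```

Emit:
play_rows(xyz=[[0,0,0.15],[0,0,0.3],[0,0,0.3],[0,0,0.3]], angular=[[0,0,0],[0,0,0],[0,0,0],[0,0,0]])

```text
clock: 5.9
ee_pos: [0.5219, -0.0751, 0.0514]
orientation: [[0.088, 0.996, -0.0], [0.996, -0.088, -0.0], [-0.0, -0.0, -1.0]]
ft_force: [-0.1, 0.5, 0.2]
gripper_width: 0.0003
grasp_force: 0.0
```

Emit:
play_rows(xyz=[[0,0,0.15],[0,0,0.3],[0,0,0.4],[0,0,0.4]], angular=[[0,0,0],[0,0,0],[0,0,0],[0,0,0]])

```text
clock: 6.3
ee_pos: [0.5218, -0.075, 0.0472]
orientation: [[0.088, 0.996, -0.0], [0.996, -0.088, 0.0], [-0.0, -0.0, -1.0]]
ft_force: [-0.1, 0.6, 0.2]
gripper_width: -0.0001
grasp_force: 0.0
```

Emit:
play_rows(xyz=[[0,0,0.1],[0,0,0.2],[0,0,0.3],[0,0,0.3]], angular=[[0,0,0],[0,0,0],[0,0,0],[0,0,0]])

```text
clock: 6.7
ee_pos: [0.5219, -0.0751, 0.0443]
orientation: [[0.088, 0.996, -0.0], [0.996, -0.088, 0.0], [0.0, -0.0, -1.0]]
ft_force: [-0.6, -0.3, 0.0]
gripper_width: -0.0
grasp_force: 0.0
```

```bash
python3 -c "
from h import *
from plant import ctrl
s=ctrl.state();show(s);c=ctrl.camera('wrist')
cv2.imwrite('pics/w6.png',cv2.resize(c['color'][150:330,160:400,::-1],(800,600),interpolation=cv2.INTER_CUBIC))
"
```

```text
6.7 box [-1.9 45.3 44.3] w [ 0.5219 -0.0751  0.0443] F [-0.6 -0.3  0. ] q [-0.14  0.29 -0.45  0.83 -0.    1.52] g -0.0
```

View pics/w6.png

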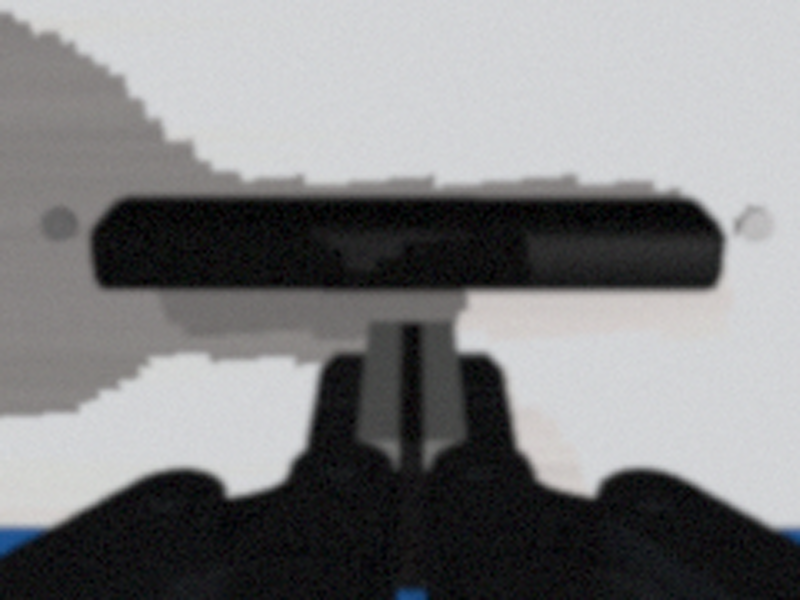

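Wrist view: the tips at crop (410,322) are still clear of the plate, just on the -y side of the bar. I'll keep lowering.

Emit:
play_rows(xyz=[[0,0,0.1],[0,0,0.2],[0,0,0.3],[0,0,0.3]], angular=[[0,0,0],[0,0,0],[0,0,0],[0,0,0]])

```text
clock: 7.15
ee_pos: [0.5219, -0.075, 0.0412]
orientation: [[0.088, 0.996, -0.0], [0.996, -0.088, 0.0], [0.0, -0.0, -1.0]]
ft_force: [-0.1, 0.1, 0.3]
gripper_width: -0.0
grasp_force: 0.0
```

Emit:
play_rows(xyz=[[0,0,0.1],[0,0,0.2],[0,0,0.3],[0,0,0.3]], angular=[[0,0,0],[0,0,0],[0,0,0],[0,0,0]])

```text
clock: 7.55
ee_pos: [0.5218, -0.075, 0.0383]
orientation: [[0.088, 0.996, -0.0], [0.996, -0.088, 0.0], [0.0, -0.0, -1.0]]
ft_force: [0.4, -0.1, -0.2]
gripper_width: 0.0001
grasp_force: 0.0
```

Emit:
play_rows(xyz=[[0,0,0.1],[0,0,0.2],[0,0,0.3],[0,0,0.3]], angular=[[0,0,0],[0,0,0],[0,0,0],[0,0,0]])

```text
clock: 7.95
ee_pos: [0.5219, -0.0751, 0.0353]
orientation: [[0.088, 0.996, -0.0], [0.996, -0.088, 0.0], [0.0, -0.0, -1.0]]
ft_force: [0.4, -0.3, 0.5]
gripper_width: -0.0003
grasp_force: 0.0
```

Emit:
play_rows(xyz=[[0,0,0.1],[0,0,0.2],[0,0,0.3],[0,0,0.3]], angular=[[0,0,0],[0,0,0],[0,0,0],[0,0,0]])

```text
clock: 8.35
ee_pos: [0.5218, -0.0751, 0.0323]
orientation: [[0.088, 0.996, -0.0], [0.996, -0.088, 0.0], [-0.0, -0.0, -1.0]]
ft_force: [0.4, 0.3, 0.6]
gripper_width: 0.0001
grasp_force: 0.0
```

Emit:
play_rows(xyz=[[0,0,0.1],[0,0,0.2],[0,0,0.2]], angular=[[0,0,0],[0,0,0],[0,0,0]])

```text
clock: 8.65
ee_pos: [0.5218, -0.075, 0.0302]
orientation: [[0.088, 0.996, -0.0], [0.996, -0.088, 0.0], [0.0, -0.0, -1.0]]
ft_force: [-0.0, 0.8, -0.4]
gripper_width: -0.0003
grasp_force: 0.0
```

```bash
python3 -c "
from h import *
from plant import ctrl
s=ctrl.state();show(s);c=ctrl.camera('wrist')
cv2.imwrite('pics/w7.png',cv2.resize(c['color'][150:330,160:400,::-1],(800,600),interpolation=cv2.INTER_CUBIC))
T=c['world_to_cam'];R=T[:3,:3];print('cam',tobox(-R.T@T[:3,3]))
print([np.round(proj(c,box(x,y,z))[0]) for x,y,z in ((0,.061,.079),(0,.061,.061),(0,.003,.061),(-.0018,.056,.061),(-.0018,.045,.061),(-.05,.065,.079),(.05,.065,.079))])
"
```

```text
8.65 box [-2.  45.3 30.2] w [ 0.5218 -0.075   0.0302] F [-0.   0.8 -0.4] q [-0.14  0.31 -0.46  0.8   0.    1.52] g -0.0003
cam [-0.00073639  0.12270409  0.20781679]
[array([285., 247.]), array([285., 233.]), array([285., 323.]), array([281., 241.]), array([282., 260.]), array([179., 240.]), array([391., 239.])]
```

View pics/w7.png

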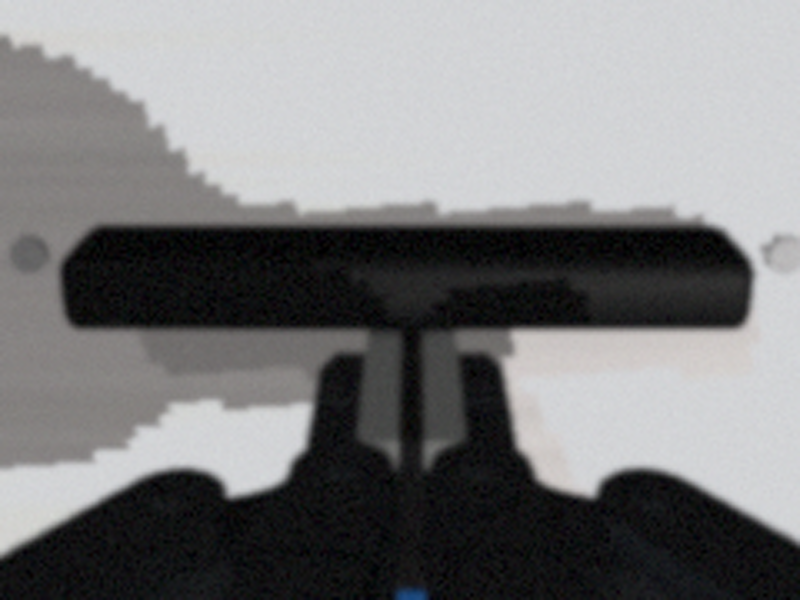

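Wrist view: the bar's top -y edge at crop row 327 now just hides the tips. They are therefore below the bar's top, about 30–38 mm higher than reported. I'll find contact.

Emit:
play_rows(xyz=[[0,0,0.1],[0,0,0.2],[0,0,0.2]], angular=[[0,0,0],[0,0,0],[0,0,0]])

```text
clock: 9.0
ee_pos: [0.5218, -0.0751, 0.0283]
orientation: [[0.088, 0.996, -0.0], [0.996, -0.088, -0.0], [-0.0, -0.0, -1.0]]
ft_force: [0.3, -0.1, -0.2]
gripper_width: 0.0002
grasp_force: 0.0
```

Emit:
play_rows(xyz=[[0,0,0.1],[0,0,0.2],[0,0,0.2]], angular=[[0,0,0],[0,0,0],[0,0,0]])

```text
clock: 9.3
ee_pos: [0.522, -0.0751, 0.0264]
orientation: [[0.088, 0.996, 0.0], [0.996, -0.088, -0.0], [0.0, 0.0, -1.0]]
ft_force: [0.0, 1.0, -0.3]
gripper_width: -0.0001
grasp_force: 0.0
```

Emit:
play_rows(xyz=[[0,0,0.1],[0,0,0.2],[0,0,0.2]], angular=[[0,0,0],[0,0,0],[0,0,0]])

```text
clock: 9.6
ee_pos: [0.5221, -0.0751, 0.0263]
orientation: [[0.088, 0.996, 0.001], [0.996, -0.088, -0.0], [-0.0, 0.001, -1.0]]
ft_force: [-6.1, 2.2, 18.9]
gripper_width: 0.0001
grasp_force: 9.4
```

Contact came at reported z 0.026 on the plate top at 0.061, so the true tip is 35 mm above the reported TCP. Sideways it agrees. I'll lift over the bar and come down on its +y side.

Emit:
play_rows(xyz=[[0,0,-1],[0,0,-2.5],[0,0,-4],[0,0,-4.5],[2,0,-4.5],[4,0,-4.5],[5.8,0,-4.5],[6,0,-4.5]], angular=[[0,0,0],[0,0,0],[0,0,0],[0,0,0],[0,0,0],[0,0,0],[0,0,0],[0,0,0]])

```text
clock: 10.4
ee_pos: [0.5272, -0.0138, 0.0691]
orientation: [[0.086, 0.996, -0.0], [0.996, -0.086, 0.001], [0.0, -0.0, -1.0]]
ft_force: [0.4, -0.6, -0.2]
gripper_width: -0.0001
grasp_force: 0.0
```

Emit:
play_rows(xyz=[[0,0,0],[0,0,0.8],[0,0,1.6],[0,0,2.4],[0,0,2.9],[0,0,3.3],[0,0,3.4],[0,0,3.4]], angular=[[0,0,0],[0,0,0],[0,0,0],[0,0,0],[0,0,0],[0,0,0],[0,0,0],[0,0,0]])

```text
clock: 11.2
ee_pos: [0.5272, -0.0153, 0.0353]
orientation: [[0.088, 0.996, -0.0], [0.996, -0.088, 0.0], [-0.0, -0.0, -1.0]]
ft_force: [-0.3, -0.5, -0.4]
gripper_width: 0.0002
grasp_force: 0.0
```

```bash
python3 -c "
from h import *
from plant import ctrl
s=ctrl.state();show(s)
print(delta(s,box(-.001,-.052,.033)))"
```

```text
11.2 box [ -1.8 105.2  35.3] w [ 0.5272 -0.0153  0.0353] F [-0.3 -0.5 -0.4] q [-0.03  0.3  -0.46  0.81  0.    1.63] g 0.0002
(array([-15.72,   0.08,   0.23]), array([-0.,  0., -0.]))
```

Emit:
play_rows(xyz=[[-0.5,0,0.2],[-1,0,0.2],[-1.7,0,0.2],[-2.5,0,0.2],[-3.4,0,0.2],[-4.3,0,0.2],[-5.2,0,0.2],[-6,0,0.2]], angular=[[0,0,0],[0,0,0],[0,0,0],[0,0,0],[0,0,0],[0,0,0],[0,0,0],[0,0,0]])

```text
clock: 12.0
ee_pos: [0.522, -0.0757, 0.0336]
orientation: [[0.088, 0.996, 0.0], [0.996, -0.088, 0.0], [0.0, 0.0, -1.0]]
ft_force: [0.3, 3.1, 2.4]
gripper_width: 0.0
grasp_force: 1.7
```

Emit:
play_rows(xyz=[[-0.8,0,0],[-1.8,0,0],[-2.8,0,0],[-3.8,0,0],[-4.8,0,0],[-5.8,0,0],[-6.8,0,0],[-7.5,0,0]], angular=[[0,0,0],[0,0,0],[0,0,0],[0,0,0],[0,0,0],[0,0,0],[0,0,0],[0,0,0]])

```text
clock: 12.8
ee_pos: [0.5152, -0.1508, 0.0334]
orientation: [[0.088, 0.996, -0.0], [0.996, -0.088, -0.0], [-0.0, -0.0, -1.0]]
ft_force: [-0.3, 4.4, 2.6]
gripper_width: -0.0001
grasp_force: 2.0
```

Emit:
play_rows(xyz=[[-0.4,0,0],[-0.8,0,0],[-1.1,0,0],[-1.4,0,0],[-1.7,0,0],[-1.8,0,0],[-1.8,0,0]], angular=[[0,0,0],[0,0,0],[0,0,0],[0,0,0],[0,0,0],[0,0,0],[0,0,0]])

```text
clock: 13.5
ee_pos: [0.5137, -0.168, 0.0334]
orientation: [[0.088, 0.996, -0.0], [0.996, -0.088, -0.001], [-0.001, -0.0, -1.0]]
ft_force: [-0.1, 2.3, 1.3]
gripper_width: 0.0001
grasp_force: 1.1
```

```bash
python3 -c "
from h import *
from plant import ctrl
s=ctrl.state();show(s)
c=ctrl.camera('wrist');cv2.imwrite('pics/w8.png',c['color'][:,:,::-1])
for n,y in (('piv',.03),('tip0',.08)): print(n,np.round([proj(c,box(x,y,.044))[0] for x in(-.0475,.0475)]))"
```

```text
13.5 box [ -1.9 -48.1  33.4] w [ 0.5137 -0.168   0.0334] F [-0.1  2.3  1.3] q [-0.32  0.33 -0.43  0.82 -0.    1.34] g 0.0001
piv [[196. 111.]
 [373. 110.]]
tip0 [[188.   4.]
 [381.   4.]]
```

View pics/w8.png

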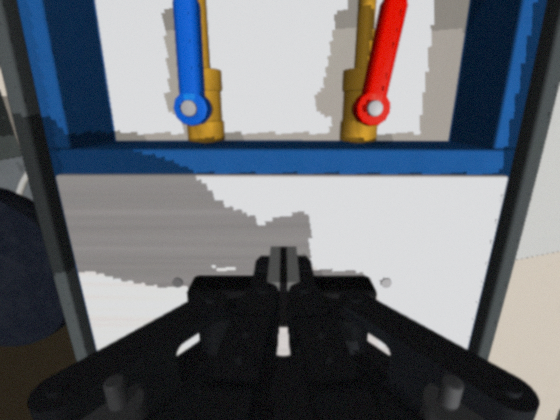

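Wrist view: the well is open. The red pivot is at (374,107), i.e. box x +47.5, with its handle tilted slightly toward +x, running to about (400,0). The blue pivot is at (189,107). I'll push the last few mm to the stop.

Emit:
play_rows(xyz=[[-0.2,0,0],[-0.4,0,0],[-0.5,0,0],[-0.5,0,0]], angular=[[0,0,0],[0,0,0],[0,0,0],[0,0,0]])

```text
clock: 13.95
ee_pos: [0.5133, -0.172, 0.0334]
orientation: [[0.088, 0.996, 0.0], [0.996, -0.088, 0.002], [0.002, -0.0, -1.0]]
ft_force: [1.0, 4.8, 2.5]
gripper_width: -0.0
grasp_force: 2.8
```

Emit:
play_rows(xyz=[[0.5,0,0],[1.2,0,-1],[1.2,0,-3],[1.2,0,-5],[4,0.5,-6],[8,1.5,-6],[11.5,2.5,-6],[12,2.8,-6]], angular=[[0,0,0],[0,0,0],[0,0,0],[0,0,0],[0,0,0],[0,0,0],[0,0,0],[0,0,0]])

```text
clock: 14.75
ee_pos: [0.5532, -0.0526, 0.0944]
orientation: [[0.084, 0.996, 0.002], [0.996, -0.084, 0.0], [0.0, 0.002, -1.0]]
ft_force: [0.1, 0.4, 0.6]
gripper_width: 0.0002
grasp_force: 0.0
```

Emit:
play_rows(xyz=[[0.3,0,0],[0.3,0,0],[0.3,0,0]], angular=[[0,0,0],[0,0,0],[0,0,0]])

```text
clock: 15.05
ee_pos: [0.5516, -0.0535, 0.0935]
orientation: [[0.089, 0.996, -0.0], [0.996, -0.089, -0.001], [-0.001, -0.0, -1.0]]
ft_force: [-1.2, 0.0, -0.3]
gripper_width: 0.0001
grasp_force: 0.0
```

```bash
python3 -c "
from h import *
from plant import ctrl
s=ctrl.state();show(s)
c=ctrl.camera('wrist');cv2.imwrite('pics/w9.png',c['color'][:,:,::-1])
for x in(-.0475,.0475): print(np.round([proj(c,box(x,y,.05))[0] for y in (.03,.08)]))
hsv=cv2.cvtColor(c['color'],cv2.COLOR_RGB2HSV);m=((hsv[...,0]<6)|(hsv[...,0]>174))&(hsv[...,1]>200)&(hsv[...,2]>100)
v,u=np.nonzero(m);P=np.array([tobox(ray(c,a,b,.05))[:2] for a,b in zip(u,v)]);print(len(P),P.min(0),P.max(0))
if len(P):
  mu=P.mean(0);w,V=np.linalg.eigh(np.cov(P.T));d=V[:,1]*np.sign(V[1,1]);print('mean',mu,'phi',np.arctan2(d[0],d[1]))
print(delta(s,box(.0266,.071,.003)))"
```

```text
15.05 box [25.8 69.3 93.5] w [ 0.5516 -0.0535  0.0935] F [-1.2  0.  -0.3] q [-0.1   0.29 -0.32  0.96 -0.    1.56] g 0.0001
[[194. 259.]
 [188. 202.]]
[[308. 259.]
 [310. 201.]]
799 [0.03884199 0.02551553] [0.05698114 0.08347121]
mean [0.04872276 0.05705022] phi 0.12378212103413011
(array([0.17, 0.08, 9.05]), array([-0.   ,  0.001, -0.001]))
```

View pics/w9.png

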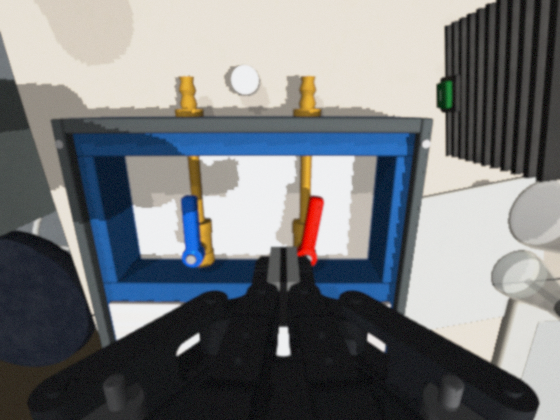

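Wrist view: the red handle runs from its pivot at (308,259) to its tip at (319,200), so φ is about 0.2 rad. Blue is about -0.03. I'm descending between the two handles, 5–8 mm from the red one.

Emit:
play_rows(xyz=[[0,-0.3,1.5],[0,-0.3,3.5],[0,-0.3,5.5],[0,-0.3,7],[0,-0.3,8],[0,-0.3,8.7],[0,-0.3,9],[0,-0.3,9]], angular=[[0,0,0],[0,0,0],[0,0,0],[0,0,0],[0,0,0],[0,0,0],[0,0,0],[0,0,0]])

```text
clock: 15.9
ee_pos: [0.5491, -0.0526, 0.0034]
orientation: [[0.088, 0.996, -0.0], [0.996, -0.088, -0.0], [-0.0, -0.0, -1.0]]
ft_force: [0.2, -0.4, 0.0]
gripper_width: 0.0
grasp_force: 0.0
```

```bash
python3 -c "
from h import *
from plant import ctrl
s=ctrl.state();show(s);b=tobox(s['ee_pos'])
r,hx,hy=.036,.0155,.010
for p in np.arange(.1,1.7,.1):
  n=np.array([np.cos(p),-np.sin(p)]);sp=hx*abs(n[0])+hy*abs(n[1])
  q=np.array([.0475,.03])+r*np.array([np.sin(p),np.cos(p)])-n*(.006+sp)
  print(round(p,1),np.round(q*1000,1),'tool cm',np.round((q[1]-b[1])*100,1),np.round((q[0]-b[0])*100,1))"
```

```text
15.9 box [23.2 70.   3.4] w [ 0.5491 -0.0526  0.0034] F [ 0.2 -0.4  0. ] q [-0.1   0.38 -0.43  0.76 -0.    1.56] g 0.0
0.1 [28.8 68.1] tool cm -0.2 0.6
0.2 [31.9 69.9] tool cm -0.0 0.9
0.3 [35.4 71.4] tool cm 0.1 1.2
0.4 [39.3 72.6] tool cm 0.3 1.6
0.5 [43.3 73.3] tool cm 0.3 2.0
0.6 [47.7 73.5] tool cm 0.3 2.4
0.7 [52.1 73.2] tool cm 0.3 2.9
0.8 [56.6 72.3] tool cm 0.2 3.3
0.9 [61.1 70.8] tool cm 0.1 3.8
1.0 [65.5 68.6] tool cm -0.1 4.2
1.1 [69.6 65.9] tool cm -0.4 4.6
1.2 [73.5 62.6] tool cm -0.7 5.0
1.3 [76.9 58.7] tool cm -1.1 5.4
1.4 [79.8 54.3] tool cm -1.6 5.7
1.5 [82.2 49.6] tool cm -2.0 5.9
1.6 [84.  45.4] tool cm -2.5 6.1
```

Emit:
play_rows(xyz=[[0,0.6,0],[0.1,1.2,0],[0.3,1.8,0],[0.3,2.4,0],[0.3,2.9,0],[0.2,3.3,0],[0.1,3.8,0],[0.1,3.8,0]], angular=[[0,0,0],[0,0,0],[0,0,0],[0,0,0],[0,0,0],[0,0,0],[0,0,0],[0,0,0]])

```text
clock: 16.7
ee_pos: [0.5883, -0.0548, 0.0035]
orientation: [[0.088, 0.996, 0.001], [0.996, -0.088, 0.0], [0.0, 0.001, -1.0]]
ft_force: [-0.6, 1.4, -0.2]
gripper_width: -0.0003
grasp_force: 0.6
```

Emit:
play_rows(xyz=[[-0.2,0.4,0],[-0.5,0.8,0],[-0.8,1.2,0],[-1.2,1.6,0],[-1.7,1.9,0],[-2.1,2.1,0],[-2.5,2.2,0],[-2.6,2.2,0]], angular=[[0,0,0],[0,0,0],[0,0,0],[0,0,0],[0,0,0],[0,0,0],[0,0,0],[0,0,0]])

```text
clock: 17.5
ee_pos: [0.6072, -0.0807, 0.0036]
orientation: [[0.087, 0.996, 0.001], [0.996, -0.087, 0.005], [0.005, 0.001, -1.0]]
ft_force: [-0.2, 10.3, 1.0]
gripper_width: 0.0004
grasp_force: 5.3
```

Emit:
play_rows(xyz=[[-0.2,0,0],[-0.3,0,0],[-0.3,0,0]], angular=[[0,0,0],[0,0,0],[0,0,0]])

```text
clock: 17.8
ee_pos: [0.6072, -0.0807, 0.0036]
orientation: [[0.085, 0.996, 0.002], [0.996, -0.085, 0.01], [0.01, 0.001, -1.0]]
ft_force: [0.3, 17.1, -0.1]
gripper_width: 0.0003
grasp_force: 8.2
```

```bash
python3 -c "
from h import *
from plant import ctrl
s=ctrl.state();show(s)"
```

```text
17.8 box [83.6 47.1  3.6] w [ 0.6072 -0.0807  0.0036] F [ 0.3 17.1 -0.1] q [-0.14  0.47 -0.28  0.82  0.01  1.52] g 0.0003
```

The handle is hard against its stop: 17 N, with the finger exactly where a shut handle would put it. I'll back off, lift and check.

Emit:
play_rows(xyz=[[0.8,0,0],[1.8,0,0],[1.8,-0.3,-1],[1.8,-0.3,-3.5],[1.8,-0.3,-7],[1.8,-0.3,-10.5],[1.8,-0.3,-14],[1.8,-0.3,-15]], angular=[[0,0,0],[0,0,0],[0,0,0],[0,0,0],[0,0,0],[0,0,0],[0,0,0],[0,0,0]])

```text
clock: 18.6
ee_pos: [0.6077, -0.0684, 0.159]
orientation: [[0.088, 0.996, 0.008], [0.996, -0.088, -0.002], [-0.001, 0.008, -1.0]]
ft_force: [0.5, -0.2, -0.2]
gripper_width: 0.0003
grasp_force: 0.0
```

Emit:
play_rows(xyz=[[1,-1,0],[3,-3,0],[3,-6,0],[3,-9,0],[3,-10,0],[3,-10,0],[3,-10,0]], angular=[[0,0,0],[0,0,0],[0,0,0],[0,0,0],[0,0,0],[0,0,0],[0,0,0]])

```text
clock: 19.3
ee_pos: [0.5086, -0.0286, 0.1532]
orientation: [[0.088, 0.996, 0.001], [0.996, -0.088, -0.0], [-0.0, 0.001, -1.0]]
ft_force: [0.6, -0.1, -0.8]
gripper_width: 0.0
grasp_force: 0.0
```

```bash
python3 -c "
from h import *
from plant import ctrl
s=ctrl.state();show(s)
c=ctrl.camera('wrist');cv2.imwrite('pics/w10.png',c['color'][:,:,::-1])
hsv=cv2.cvtColor(c['color'],cv2.COLOR_RGB2HSV);m=((hsv[...,0]<6)|(hsv[...,0]>174))&(hsv[...,1]>200)&(hsv[...,2]>100)
v,u=np.nonzero(m);P=np.array([tobox(ray(c,a,b,.05))[:2] for a,b in zip(u,v)]);print(len(P),P.min(0),P.max(0))
w,V=np.linalg.eigh(np.cov(P.T));d=V[:,1]*np.sign(V[0,1]);print('phi',np.arctan2(d[0],d[1]))"
```

```text
19.3 box [-19.2  90.3 153.2] w [ 0.5086 -0.0286  0.1532] F [ 0.6 -0.1 -0.8] q [-0.06  0.17 -0.34  1.07 -0.    1.6 ] g 0.0
597 [0.03725053 0.02316071] [0.097064   0.04256192]
phi 1.6282738975434699
```

View pics/w10.png

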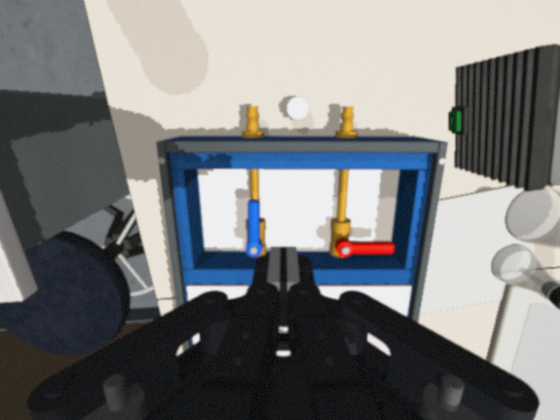

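The red handle runs from (345,249) to (394,248), fully shut along +x. Blue is unchanged and still pointing along +y, from (254,249) to (253,203). The well is uncovered and the cap is in place, so I'm handing in.

```bash
python3 -c "
from plant import ctrl
print(ctrl.job_done())"
```

```text
the job is handed in; nothing more can be done
None
```

I handed the job in at about 19 s: the cover is slid open to within a few mm of the far stop or against it, the red handle is shut against its stop, and the last picture shows the blue handle and bottle cap as they were. I didn't re-check the bottle, tape roll or beaker, and no verdict came back.

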